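# Load the slide carrier into the scanning stage

## Robot

A 6-joint arm with a two-finger parallel gripper is mounted at the origin on the work surface. World frame = base frame: x ahead of the robot, y to its left, z up, the work surface at z = 0. Lengths are in m, angles in rad, forces in N, time in s.
With the tool pointing down it reaches from about 0.3 to 0.875 m from the base axis. Payload 6.4 kg.
Tool frame: the origin (TCP) lies at the very end of the fingers, on their centre line; the grasp point (between the pads) lies grip_point_offset behind it (grip_point_offset is the distance from the TCP to the grasp point, in m); y points along the fingers, x is the direction in which the jaws open and shut, and the axes are right-handed (so a half turn about y gives the same grasp; the last joint's range is limited). The gripper opens to 85 mm and grips with 20 to 120 N. Pads are 22 mm wide; open, the fingers measure 114 mm over their backs; the gripper's body (76 mm by 85 mm) begins 54 mm behind the grasp point. The pads swing forward as they close: fully open they stand 13 mm farther back than shut.
Start: joints at [-1.373, 0.181, 1.607, -0, 1.354, -0.206], TCP at [0.226, -0.529, 0.231] pointing down, gripper open.
Joint ranges: [-2.99, 2.99], [-0.89, 2.07], [0.3, 2.58], [-1.14, 4.28], [0, 2.63], [-3.12, 3.12]. Speed limits (rad/s): [2.57, 2.57, 3.01, 3.14, 3.14, 3.14].

## Interface

Orientations are given as a unit quaternion [w, x, y, z].
In Python, from bench import get_obs, camera, camera_model, hand_in, grip_point_offset gives the robot as it stands.
- The arm moves only by the shell command python3 -m jog 'ROWS'. ROWS is JSON, a list of rows, each a list of 7 numbers: the shift along the tool's x, y, z in mm, then the turn, a rotation vector about the tool's x, y, z in degrees, then the gripper's target within -1 to 1 (shut at 1, half-way at 0, fully open at -1). In form: [[x, y, z, ax, ay, az, grip], ...]. A call has 1 to 8 rows; each row shifts and turns the commanded pose from where the row before left it, along the tool's axes as they then stand; what a row does not reach is not made up. A row lasts 1/12 s, in which the tool goes at most 41.7 mm and 7.16 degrees, less where a joint would pass 70% of its speed; a pose out of reach is approached as far as the arm can. A call is refused whole if a number of a shift passes 41.7 or a number of a turn 7.16, either way. A call with a gripper value outside its range is refused whole. The fingers move at their own pace and stop on an object; the grip force is fixed at half the most. Time passes only in rows, so rows that do not move let the fingers close. It gives the time, the measured TCP pose, the force and the opening at its end, in the units of the state.
- get_obs(): the state, without advancing time (a new reading comes with each control period).
- camera(name): name is "side" or "top" or "wrist"; returns the picture (480x640x3 uint8, blue, green, red); there is no depth.
- camera_model(name): a dict with "K" (3x3 intrinsics, pixels), "pose" (4x4, takes a point from camera to world coordinates). Camera axes: x right, y down, z forward; pixel columns grow to the right and rows downward; lengths in m; the calibration is good to about 2 mm. A picture is of the moment at which its call begins: read the wrist's pose just before it. camera_model takes no time and is no camera call; for the wrist camera it gives the pose at the moment of the call.
- hand_in(): hands the job in, once; it reports no verdict.
The state is a dict: "time_s": time; "q": joint angles; "dq": joint speeds; "joint_efforts": joint torques, N m; "eef_pos": TCP position; "eef_rot": TCP orientation; "wrist_force": force on the tool from outside, world axes, zero at the start; "torque": the same for the moment, N m; "opening": opening from 0.0 (shut) to 1.0 (fully open).
Only numpy, scipy, OpenCV 4.12 (cv2) and the standard library are available. Lean on these libraries where they do the work, as an engineer would, in place of code of your own. Each camera call takes 0.05 s, during which the arm holds its last target.

## Task

Load the microscope's scanning stage: pick up the carrier that holds two glass slides, set it down in front of the stage's dovetail guide and slide it in, fully home, until the sprung catch at the side snaps back behind it. Let go and leave it locked there, and leave the dish carrier where it lies.

Things in the scene. Friction and masses are not known exactly. Their poses are not given: they have to be found in the camera images.
- carrier: Dark steel dovetail plate, 100 mm long (x, sliding direction, either end first), 92 mm wide (y) at the underside, 80 at the top, 8 thick, corners trimmed 3 mm; two glass slides lie across it; between them, in the middle, an upright black grip block 30 (x) by 16 mm (y), its top 50 mm above the underside. Origin: centre of underside, z up. 0.2 kg. Starts flat on the table.
- stage_home (a point): Where the carrier's origin lies when home, on the fixed white stage's bed, 40 mm above the table; z up, x = sliding-in direction. In x: open bed from -210 mm; flared horns 126 mm apart at -112, 98 at -88; dovetail rails -50 to +50 (slippery, 3 mm side play, 4 lift), stop at +50.5, housing (65 mm above table) from +74. Guide tops 12 mm above bed. Set the carrier on the bed at -165, then slide it +x.
- catch (a joint): Sprung catch on the stage's +y side, 65 mm before stage_home: sloped nose reaching 12 mm into the guide, black thumb tab (top 61 mm above table, 80 mm off the midline). Value in m: 0 sprung in (rest), 0.016 fully out. The entering carrier pushes it about 9 mm out (up to 10 N push in all); it springs back to 0 behind the carrier's rear edge once home, leaving 2.5 mm play in x.
- dish_carrier: Bystander, does not fit the guide: square-edged dark steel plate 120 mm (x) by 100 mm (y), 8 thick, with one round dish 60 mm across and a like grip block (top 50 mm above the underside) 42 mm from the middle towards -x. Origin: centre of the underside. Leave it where it lies.

How it is judged:
By the outcome, as a careful person would: the job done as asked, in the order asked, and still so for the second after the job is handed in, with the robot touching nothing.
It also fails if it takes over 45 s, if anything falls off the work surface, if the arm or the gripper's body presses on something with over 40 N, if the wrist force passes 120 N, or if a joint passes its speed limit or range.

## Working session

There is one attempt and no reset: what is moved stays moved. The work goes in short steps, Python scripts to look and compute and a shell command to move; the robot and the scene stay as the last step left them, time stands still between calls to the robot, and variables do not carry over. Pictures are saved under pics/ and viewed, and the job is handed in when it is done.

```bash
ls; mkdir -p pics; python3 - <<'E'
from bench import *
import bench,cv2,numpy as np
o=get_obs();print({k:np.round(v,3).tolist() for k,v in o.items()},grip_point_offset)
for n in("top","side","wrist"):
    m=camera_model(n);print(n,np.round(m["K"],1).tolist(),np.round(m["pose"],3).tolist())
    cv2.imwrite(f"pics/{n}0.png",camera(n))
E
```

```text
pics
{'time_s': 0.0, 'q': [-1.373, 0.182, 1.608, -0.0, 1.354, -0.206], 'dq': [-0.001, -0.001, 0.0, -0.0, 0.001, -0.0], 'joint_efforts': [0.001, -44.486, -35.134, -0.0, 0.009, -0.0], 'eef_pos': [0.226, -0.528, 0.23], 'eef_rot': [0.591, -0.59, 0.39, -0.389], 'wrist_force': [0.683, -0.031, -0.084], 'torque': [-0.035, -0.008, 0.058], 'opening': 0.995} 0.0187
top [[477.0, 0.0, 308.2], [0.0, 477.0, 243.9], [0.0, 0.0, 1.0]] [[0.018, -0.997, 0.081, 0.476], [-1.0, -0.018, 0.005, 0.067], [-0.003, -0.081, -0.997, 0.842], [0.0, 0.0, 0.0, 1.0]]
side [[453.0, 0.0, 313.1], [0.0, 453.0, 239.4], [0.0, 0.0, 1.0]] [[-0.879, -0.266, 0.395, 0.247], [-0.476, 0.451, -0.755, 0.613], [0.023, -0.852, -0.523, 0.437], [0.0, 0.0, 0.0, 1.0]]
wrist [[364.8, 0.0, 312.2], [0.0, 364.8, 235.3], [0.0, 0.0, 1.0]] [[0.393, -0.885, -0.25, 0.289], [-0.92, -0.378, -0.105, -0.502], [-0.002, 0.271, -0.963, 0.374], [0.0, 0.0, 0.0, 1.0]]
```

View pics/top0.png

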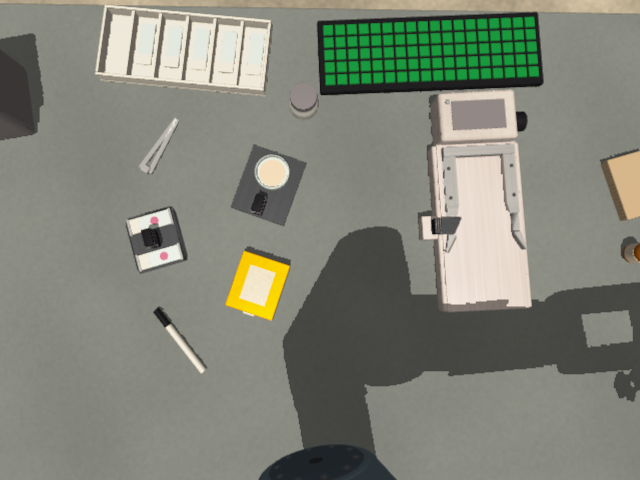

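View pics/side0.png

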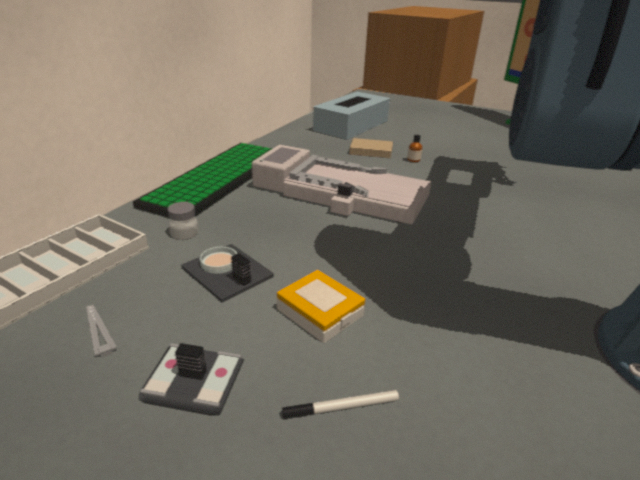

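View pics/wrist0.png

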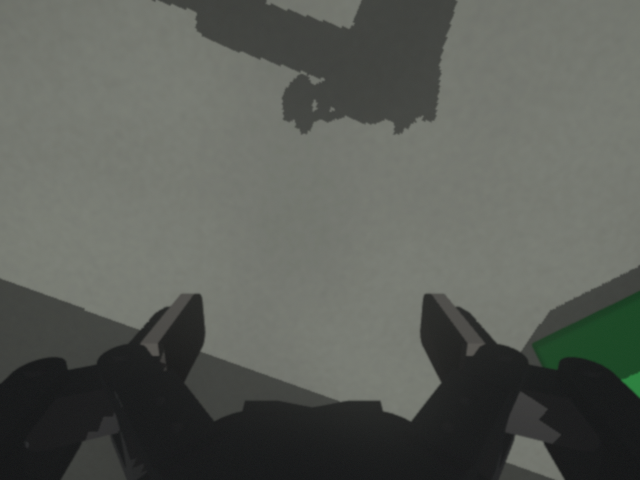

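```bash
python3 - <<'E'
import cv2
a=cv2.imread("pics/top0.png")
cv2.imwrite("pics/c1.png",cv2.resize(a[190:290,110:210],None,fx=6,fy=6,interpolation=cv2.INTER_CUBIC))
cv2.imwrite("pics/c2.png",cv2.resize(a[85:320,410:540],None,fx=2.5,fy=2.5,interpolation=cv2.INTER_CUBIC))
E
```

```text
(no output)
```

View pics/c1.png

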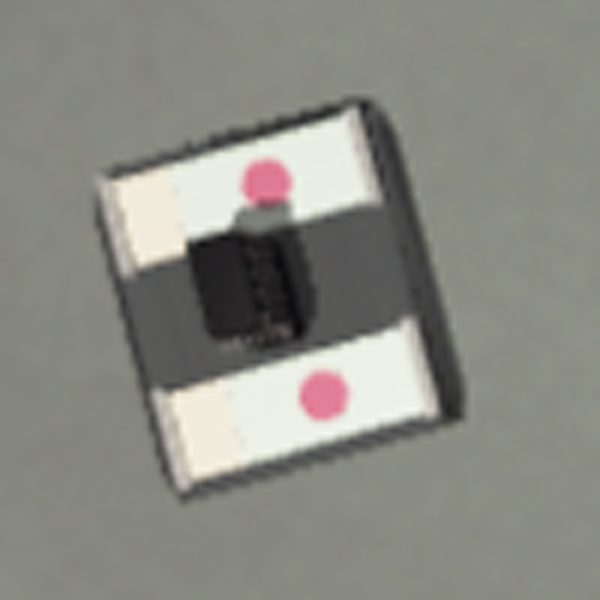

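View pics/c2.png

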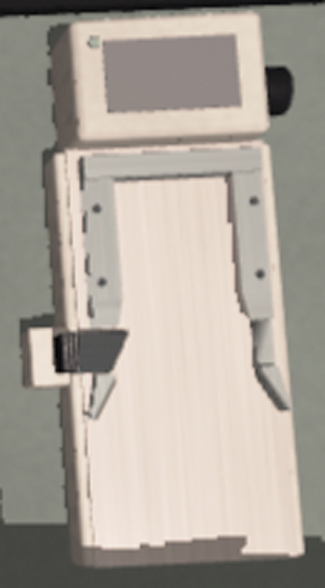

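```bash
cat > h.py <<'E'
import numpy as np
from bench import camera_model
def ray(n,u,v,z,m=None):
    m=m or camera_model(n);P=np.array(m["pose"]);d=P[:3,:3]@np.linalg.solve(m["K"],[u,v,1.]);o=P[:3,3]
    return o+d*(z-o[2])/d[2]
def proj(n,p,m=None):
    m=m or camera_model(n);P=np.array(m["pose"]);c=P[:3,:3].T@(np.array(p)-P[:3,3]);h=np.array(m["K"])@c
    return h[:2]/h[2]
E
python3 - <<'E'
import cv2,numpy as np
from h import *
a=cv2.imread("pics/top0.png")
w=(a.min(2)>190).astype(np.uint8); w[:,:110]=0;w[:,210:]=0;w[:200]=0;w[285:]=0
# include pink
hs=cv2.cvtColor(a,cv2.COLOR_BGR2HSV)
cs,_=cv2.findContours(w,0,2)
P=[]
for c in cs:
    if cv2.contourArea(c)<100: continue
    r=cv2.minAreaRect(c);b=cv2.boxPoints(r)
    W=[ray("top",u,v,.009) for u,v in b]
    print(r, [np.round(np.linalg.norm(W[i]-W[i-1])*1e3,1) for i in (1,2)], np.round(np.mean(W,0),4)); P.append(np.mean(W,0))
if len(P)==2:
    d=P[0]-P[1];print("centre",(P[0]+P[1])/2,np.degrees(np.arctan2(d[1],d[0])),np.linalg.norm(d))
for n,c in dict(TL=(105,178),TR=(358,103),BR=(438,415),BL=(180,492)).items():
    print(n,np.round(ray("top",110+c[0]/6,190+c[1]/6,.009),4))
cv2.imwrite("pics/c3.png",cv2.resize(a[135:235,415:535],None,fx=6,fy=6,interpolation=cv2.INTER_CUBIC))
cv2.imwrite("pics/c4.png",cv2.resize(a[225:320,415:545],None,fx=6,fy=6,interpolation=cv2.INTER_CUBIC))
E
```

```text
((159.3597869873047, 256.4992370605469), (14.560015678405762, 41.02226257324219), 74.35775756835938) [np.float64(71.5), np.float64(25.7)] [0.5173 0.3304 0.009 ]
((149.83963012695312, 221.1886749267578), (14.010775566101074, 40.521358489990234), 74.05460357666016) [np.float64(71.0), np.float64(25.1)] [0.5792 0.3499 0.009 ]
centre [0.5482521  0.34017155 0.009     ] -162.52754222103448 0.06492233390952429
TL [0.5812 0.3895 0.009 ]
TR [0.6047 0.316  0.009 ]
BR [0.5133 0.2888 0.009 ]
BL [0.4896 0.3631 0.009 ]
```

View pics/c3.png

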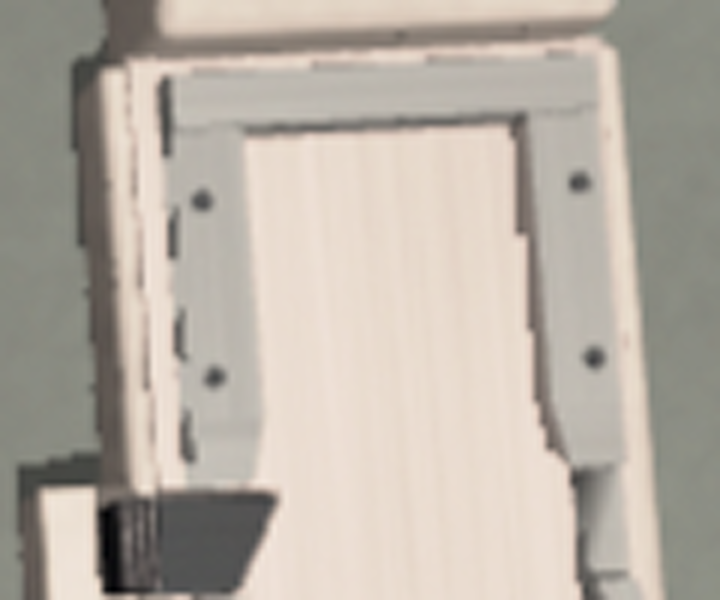

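View pics/c4.png

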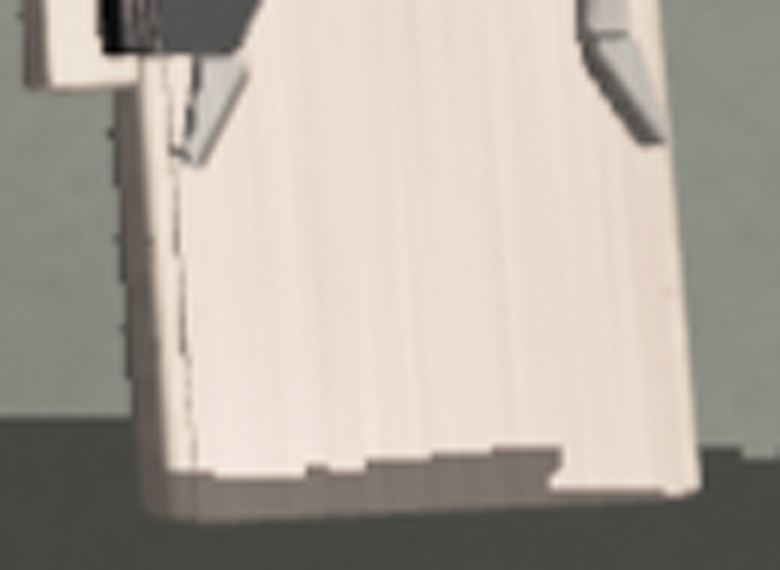

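```bash
python3 - <<'E'
from h import *
print("block",ray("top",110+230/6,190+287/6,.05))
R=lambda c,z,o=(415,135):ray("top",o[0]+c[0]/6,o[1]+c[1]/6,z)
f=lambda p:np.round(p*1e3,1)
b=[R(c,.052) for c in [(202,200),(214,376),(579,181),(594,357)]]
print("bolts",[f(p) for p in b],"mid",f(np.mean(b,0)))
for i,j in((1,0),(3,2)):
    d=b[i-0]-b[j];d=-d;print(np.degrees(np.arctan2(d[1],d[0])),np.linalg.norm(d))
d=b[0]-b[2];print("lat",np.degrees(np.arctan2(-d[0],d[1])),np.linalg.norm(d))
for n,c,z in [("stopL",(245,127),.052),("stopR",(520,116),.052),("stopOuterL",(170,78),.052),("stopOuterR",(595,55),.052),("railinL0",(243,135),.052),("railinL1",(260,400),.052),("railinR0",(527,125),.052),("railinR1",(548,400),.052),("railoutR0",(597,110),.052),("railoutR1",(622,465),.052)]:
    print(n,f(R(c,z)))
for n,c,z in [("hornL",(200,163),.052),("hornR",(660,142),.052),("hornRb",(630,35),.052),("frontR",(700,492),.04),("bedR top",(655,0),.04)]:
    print(n,f(R(c,z,(415,225))))
E
```

```text
block [0.54610656 0.33725194 0.05      ]
bolts [array([ 672.4, -163.9,   52. ]), array([ 622.5, -166.9,   52. ]), array([ 679.6, -269.5,   52. ]), array([ 629.7, -272.9,   52. ])] mid [ 651.  -218.3   52. ]
3.5127208272932893 0.04995993733160415
3.856249012600564 0.050008269128516615
lat 3.9317560716231212 0.10590450919583494
stopL [ 693.4 -176.1   52. ]
stopR [ 697.9 -253.3   52. ]
stopOuterL [ 707.1 -155.1   52. ]
stopOuterR [ 715.8 -274.6   52. ]
railinL0 [ 691.1 -175.5   52. ]
railinL1 [ 615.9 -179.7   52. ]
railinR0 [ 695.4 -255.2   52. ]
railinR1 [ 617.4 -259.9   52. ]
railoutR0 [ 700.  -274.9   52. ]
railoutR1 [ 599.4 -280.2   52. ]
hornL [ 531.  -162.5   52. ]
hornR [ 539.1 -289.6   52. ]
hornRb [ 568.7 -281.8   52. ]
frontR [ 442.7 -304.3   40. ]
bedR top [ 580.2 -294.3   40. ]
```

```bash
cat >> h.py <<'E'
from scipy.spatial.transform import Rotation as Rn
def st():
    from bench import get_obs
    o=get_obs();w,x,y,z=o["eef_rot"];R=Rn.from_quat([x,y,z,w]).as_matrix()
    return o,np.array(o["eef_pos"]),R
def rel(target,yawx):
    "shift in current tool axes, and turn about tool y (deg) so tool x heads yawx (deg); plus rotvec total"
    o,p,R=st()
    c,s=np.cos(np.radians(yawx)),np.sin(np.radians(yawx))
    X=np.array([c,s,0]);Y=np.array([0,0,-1.]);T=np.stack([X,Y,np.cross(X,Y)],1)
    print("t",round(o["time_s"],2),"p",np.round(p*1e3,1),"heading",np.round(np.degrees(np.arctan2(R[1,0],R[0,0])),2),"F",np.round(o["wrist_force"],1),"op",round(float(o["opening"]),3),"q",np.round(o["q"],2))
    print("shift mm",np.round(R.T@(np.array(target)-p)*1e3,1),"rotvec",np.round(np.degrees(Rn.from_matrix(R.T@T).as_rotvec()),2))
    print("shift in target frame",np.round(T.T@(np.array(target)-p)*1e3,1))
E
python3 - <<'E'
from h import *
o,p,R=st();print(np.round(R,3))
rel([.547,.339,.15],107);rel([.547,.339,.15],-73)
E
```

```text
[[ 0.393 -0.     0.92 ]
 [-0.92   0.001  0.393]
 [-0.001 -1.     0.   ]]
t 0.15 p [ 225.8 -528.3  230.6] heading -66.86 F [-0.8  0.4 -0.1] op 1.002 q [-1.37  0.18  1.61 -0.    1.35 -0.21]
shift mm [-671.3   81.7  636.1] rotvec [-1.2000e-01 -1.7386e+02  2.0000e-02]
shift in target frame [ 735.5   80.6 -560.7]
t 0.15 p [ 225.8 -528.3  230.6] heading -66.86 F [-0.8  0.4 -0.1] op 1.002 q [-1.37  0.18  1.61 -0.    1.35 -0.21]
shift mm [-671.3   81.7  636.1] rotvec [-0.01  6.14 -0.08]
shift in target frame [-735.5   80.6  560.7]
```

```bash
python3 -m jog '[[0,0,0,0,6.14,0,-1],[-29,1,22,0,0,0,-1],[-29,1,22,0,0,0,-1],[-29,1,22,0,0,0,-1],[-29,1,22,0,0,0,-1],[-29,1,22,0,0,0,-1],[-29,1,22,0,0,0,-1],[-29,1,22,0,0,0,-1]]' && python3 -m jog '[[-29,1,22,0,0,0,-1],[-29,1,22,0,0,0,-1],[-29,1,22,0,0,0,-1],[-29,1,22,0,0,0,-1],[-29,1,22,0,0,0,-1],[-29,1,22,0,0,0,-1],[-29,1,22,0,0,0,-1],[-29,1,22,0,0,0,-1]]'; python3 - <<'E'
from h import *
rel([.547,.339,.15],-73)
E
```

```text
time_s: 0.82
eef_pos: [0.314, -0.2878, 0.224]
eef_rot: [0.568, -0.568, 0.421, -0.421]
wrist_force: [-0.2, -0.3, -0.1]
opening: 1.005
time_s: 1.48
eef_pos: [0.4145, -0.0144, 0.2163]
eef_rot: [0.568, -0.568, 0.42, -0.421]
wrist_force: [1.4, -0.8, 0.1]
opening: 1.0
t 1.48 p [414.5 -14.4 216.3] heading -73.0 F [ 1.4 -0.8  0.1] op 1.0 q [-0.32 -0.18  2.   -0.    1.32  0.95]
shift mm [-299.3   66.3  230. ] rotvec [-0.02 -0.    0.02]
shift in target frame [-299.2   66.3  230. ]
```

```bash
python3 -m jog '[[-30,4,23,0,0,0,-1],[-30,4,23,0,0,0,-1],[-30,4,23,0,0,0,-1],[-30,4,23,0,0,0,-1],[-30,4,23,0,0,0,-1],[-30,4,23,0,0,0,-1],[-30,4,23,0,0,0,-1],[-30,4,23,0,0,0,-1]]' && python3 -m jog '[[-28,4,21,0,0,0,-1],[-20,4,16,0,0,0,-1],[0,0,0,0,0,0,-1],[0,0,0,0,0,0,-1]]'; python3 - <<'E'
from h import *
import cv2
from bench import camera
rel([.547,.339,.15],-73)
m=camera_model("wrist");import pickle;pickle.dump(m,open("wm1.pkl","wb"))
cv2.imwrite("pics/w1.png",camera("wrist"));
E
```

```text
time_s: 2.15
eef_pos: [0.5202, 0.269, 0.1836]
eef_rot: [-0.568, 0.569, -0.421, 0.42]
wrist_force: [0.7, -0.8, 0.4]
opening: 1.003
time_s: 2.48
eef_pos: [0.5409, 0.3247, 0.175]
eef_rot: [-0.568, 0.57, -0.42, 0.42]
wrist_force: [0.4, -0.3, 0.4]
opening: 1.0
t 2.48 p [540.9 324.7 175. ] heading -72.88 F [ 0.4 -0.3  0.4] op 1.0 q [ 0.35  0.36  1.51 -0.    1.28  1.62]
shift mm [-11.9  25.   10.1] rotvec [0.12 0.12 0.02]
shift in target frame [-11.9  25.   10. ]
```

View pics/w1.png

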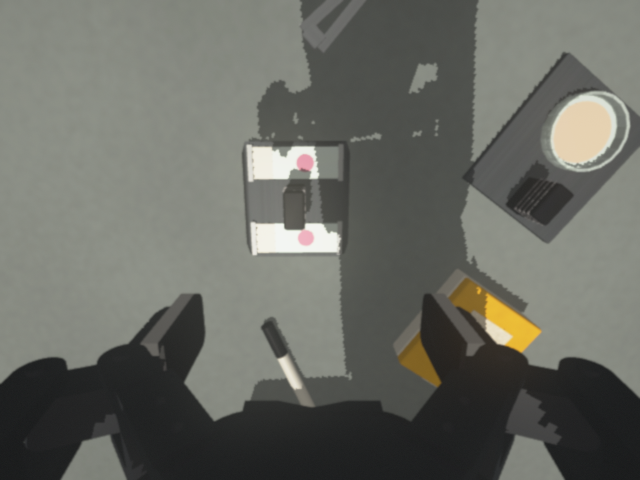

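```bash
python3 - <<'E'
import cv2
a=cv2.imread("pics/w1.png")
c=cv2.resize(a[130:265,235:360],None,fx=4.4,fy=4.4,interpolation=cv2.INTER_CUBIC)
cv2.imwrite("pics/c5.png",cv2.convertScaleAbs(c,alpha=1.8,beta=10))
E
```

```text
(no output)
```

View pics/c5.png

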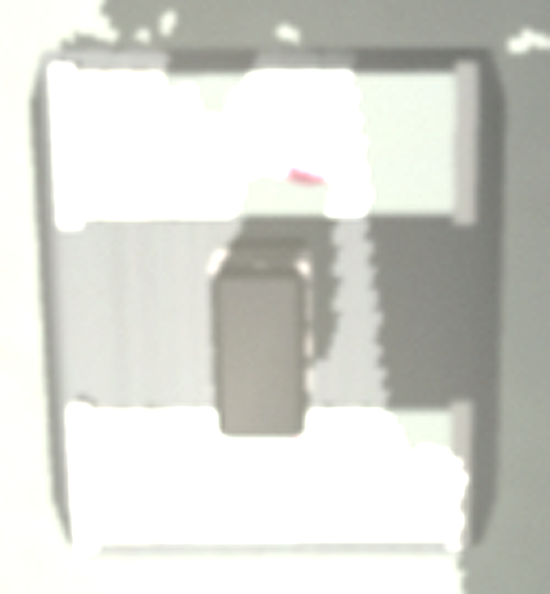

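```bash
python3 - <<'E'
from h import *
import pickle
m=pickle.load(open("wm1.pkl","rb"))
R=lambda c,z:ray("wrist",235+c[0]/4.4,130+c[1]/4.4,z,m)
b=[R(c,.05) for c in [(216,275),(303,275),(303,433),(222,433)]]
f=lambda p:np.round(p*1e3,1)
an=lambda d:np.degrees(np.arctan2(d[1],d[0]))
print("block",f(np.mean(b,0)),[f(np.linalg.norm(b[i]-b[i-1])) for i in range(4)],an(b[0]-b[3]),an(b[1]-b[2]),an(b[0]-b[1])-90,an(b[3]-b[2])-90)
s=[R(c,.009) for c in [(48,62),(478,62),(468,548),(75,548)]]
print("slides",f(np.mean(s,0)),[f(np.linalg.norm(s[i]-s[i-1])) for i in range(4)],an(s[0]-s[3]),an(s[1]-s[2]),an(s[0]-s[1])-90,an(s[3]-s[2])-90)
e=[R(c,.0) for c in [(35,90),(505,90),(474,530),(60,520)]]
print("under",f(np.mean(e,0)),[f(np.linalg.norm(e[i]-e[i-1])) for i in range(4)],an(e[0]-e[3]),an(e[1]-e[2]))
E
```

```text
block [548.4 340.1  50. ] [np.float64(27.4), np.float64(14.6), np.float64(27.4), np.float64(14.0)] 18.065903141513882 16.751730085855613 17.10838286544498 17.108043101604864
slides [547.5 340.6   9. ] [np.float64(95.8), np.float64(80.3), np.float64(95.8), np.float64(79.8)] 17.54429784441791 17.243750526053333 17.10881282731752 17.10778367784036
under [545.7 340.2   0. ] [np.float64(87.2), np.float64(90.8), np.float64(89.5), np.float64(86.2)] 17.554173371592082 14.58368539090021
```

```bash
python3 -m jog '[[-12.5,20,11.3,0,0,0,-1],[0,35,0,0,0,0,-1],[0,35,0,0,0,0,-1],[0,15,0,0,0,0,-1],[0,0,0,0,0,0,-1],[0,0,0,0,0,0,-1]]'; python3 - <<'E'
from h import *
import cv2
from bench import camera
rel([.548,.340,.020],-72.8)
m=camera_model("wrist");
a=camera("wrist");print(proj("wrist",[.548,.340,.05],m))
cv2.imwrite("pics/w2.png",a)
E
```

```text
time_s: 3.03
eef_pos: [0.5482, 0.3376, 0.071]
eef_rot: [-0.568, 0.569, -0.421, 0.421]
wrist_force: [-0.1, 0.4, 0.8]
opening: 1.003
t 3.03 p [548.2 337.6  71. ] heading -73.08 F [-0.1  0.4  0.8] op 1.003 q [ 0.37  0.5   1.53 -0.    1.11  1.64]
shift mm [-2.3 51.   0.6] rotvec [ 0.11 -0.28  0.02]
shift in target frame [-2.3 51.   0.5]
[305.68773154 278.38761729]
```

View pics/w2.png

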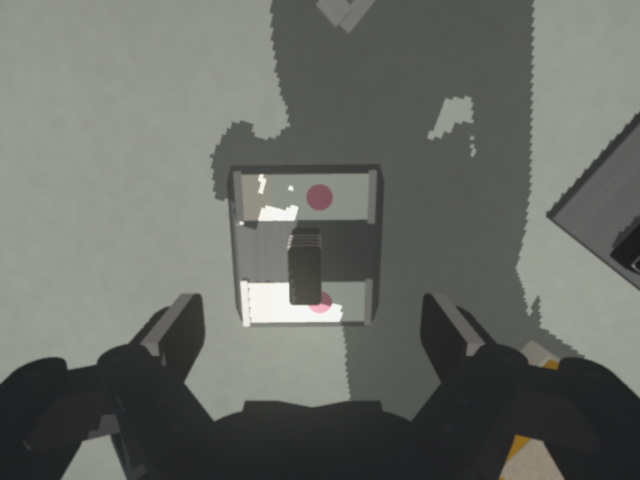

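```bash
python3 -m jog '[[-2.3,20,0.5,0,0,0,-1],[0,20,0,0,0,0,-1],[0,11,0,0,0,0,-1],[0,0,0,0,0,0,-1],[0,0,0,0,0,0,0]]'&&  python3 -m jog '[[0,0,0,0,0,0,1],[0,0,0,0,0,0,1],[0,0,0,0,0,0,1],[0,0,0,0,0,0,1],[0,0,0,0,0,0,1],[0,0,0,0,0,0,1],[0,0,0,0,0,0,1]]'; python3 - <<'E'
from h import *
rel([.548,.340,.020],-72.8)
E
```

```text
time_s: 3.5
eef_pos: [0.5491, 0.3413, 0.0214]
eef_rot: [0.569, -0.568, 0.421, -0.421]
wrist_force: [0.9, 0.0, -0.4]
opening: 0.883
time_s: 4.08
eef_pos: [0.549, 0.3417, 0.0211]
eef_rot: [0.569, -0.568, 0.42, -0.421]
wrist_force: [-0.7, 0.5, 5.4]
opening: 0.178
t 4.08 p [549.  341.7  21.1] heading -73.0 F [-0.7  0.5  5.4] op 0.178 q [0.37 0.58 1.54 0.   1.02 1.65]
shift mm [ 1.3  1.1 -1.5] rotvec [-0.07 -0.2  -0.01]
shift in target frame [ 1.3  1.1 -1.5]
```

```bash
python3 -m jog '[[0,-10,0,0,0,0,1],[0,-20,0,0,0,0,1],[0,-25,0,0,0,0,1],[0,-25,0,0,3.3,0,1],[0,-30,0,0,3.3,0,1],[0,-20,0,0,3.3,0,1],[0,0,0,0,3.3,0,1],[0,0,0,0,0,0,1]]'; python3 - <<'E'
from h import *
rel([.4814,-.2294,.151],-86.2)
import cv2
from bench import camera
cv2.imwrite("pics/s3.png",camera("side"))
E
```

```text
time_s: 4.75
eef_pos: [0.5492, 0.3416, 0.1523]
eef_rot: [0.517, -0.515, 0.483, -0.484]
wrist_force: [-0.4, -0.3, -1.9]
opening: 0.179
t 4.75 p [549.2 341.6 152.3] heading -86.32 F [-0.4 -0.3 -1.9] op 0.179 q [ 0.37  0.41  1.48 -0.    1.25  1.88]
shift mm [ 565.4    0.6 -104.3] rotvec [-0.15 -0.12 -0.04]
shift in target frame [ 565.2    1.3 -105.5]
```

View pics/s3.png

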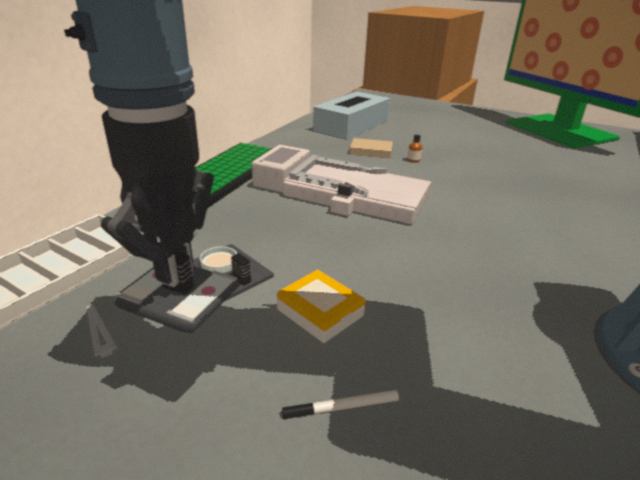

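```bash
python3 -m jog '[[15,0,-3,0,0,0,1],[28,0,-5,0,0,0,1],[30,0,-6,0,0,0,1],[30,0,-6,0,0,0,1],[30,0,-6,0,0,0,1],[30,0,-6,0,0,0,1],[30,0,-6,0,0,0,1],[30,0,-6,0,0,0,1]]' && python3 -m jog '[[30,0,-6,0,0,0,1],[30,0,-6,0,0,0,1],[30,0,-6,0,0,0,1],[30,0,-6,0,0,0,1],[30,0,-6,0,0,0,1],[30,0,-6,0,0,0,1],[30,0,-6,0,0,0,1],[30,0,-5,0,0,0,1]]' && python3 -m jog '[[30,0,-5,0,0,0,1],[30,0,-5,0,0,0,1],[15,0,-2,0,0,0,1],[0,0,0,0,0,0,1],[0,0,0,0,0,0,1]]'; python3 - <<'E'
from h import *
rel([.4814,-.2294,.151],-86.2)
E
```

```text
time_s: 5.47
eef_pos: [0.5175, 0.1145, 0.1487]
eef_rot: [-0.516, 0.518, -0.483, 0.482]
wrist_force: [0.3, -0.3, -3.0]
opening: 0.177
time_s: 6.13
eef_pos: [0.4866, -0.1275, 0.1489]
eef_rot: [-0.516, 0.517, -0.484, 0.481]
wrist_force: [0.5, -1.1, -2.5]
opening: 0.175
time_s: 6.55
eef_pos: [0.4802, -0.2023, 0.1489]
eef_rot: [-0.516, 0.516, -0.484, 0.482]
wrist_force: [0.7, -0.5, -3.1]
opening: 0.179
t 6.55 p [ 480.2 -202.3  148.9] heading -86.25 F [ 0.7 -0.5 -3.1] op 0.179 q [-0.63  0.15  1.81  0.    1.18  0.88]
shift mm [27.1 -2.1 -0.6] rotvec [ 0.13 -0.05 -0.13]
shift in target frame [27.1 -2.1 -0.6]
```

```bash
python3 -m jog '[[20,0,-0.6,0,0,0,1],[7,20,0,0,0,0,1],[0,30,0,0,0,0,1],[0,15,0,0,0,0,1],[0,0,0,0,0,0,1],[0,0,0,0,0,0,1]]'; python3 - <<'E'
from h import *
rel([.4814,-.2294,.061],-86.2)
import cv2,pickle
from bench import camera
m=camera_model("wrist");pickle.dump(m,open("wm4.pkl","wb"))
cv2.imwrite("pics/w4.png",camera("wrist"))
cv2.imwrite("pics/t4.png",camera("top")[85:325,400:560].repeat(3,0).repeat(3,1)[:600])
E
```

```text
time_s: 7.05
eef_pos: [0.4817, -0.2273, 0.0841]
eef_rot: [-0.517, 0.517, -0.484, 0.481]
wrist_force: [0.9, -0.5, -2.0]
opening: 0.176
t 7.05 p [ 481.7 -227.3   84.1] heading -86.09 F [ 0.9 -0.5 -2. ] op 0.176 q [-0.66  0.27  1.82  0.    1.05  0.84]
shift mm [ 2.2 23.1 -0.3] rotvec [ 0.16  0.11 -0.16]
shift in target frame [ 2.1 23.1 -0.4]
```

View pics/w4.png

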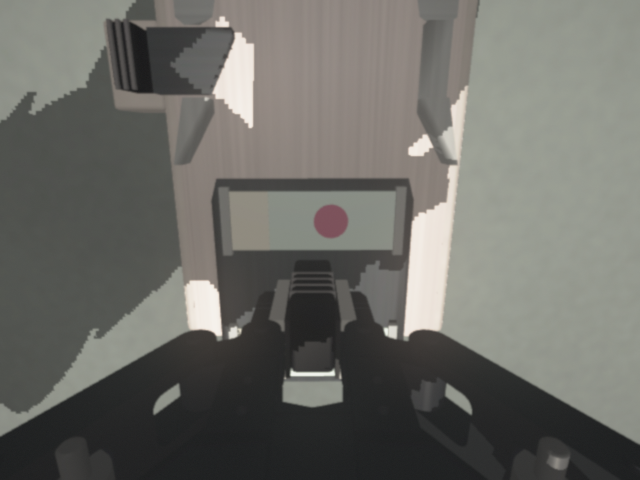

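View pics/t4.png

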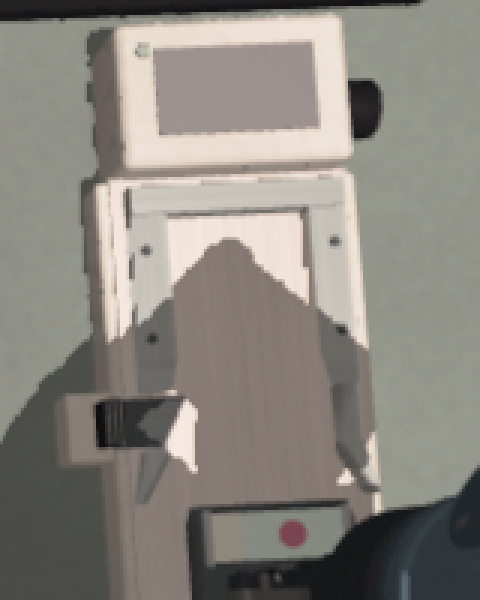

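```bash
python3 - <<'E'
from h import *
import pickle,cv2
m=pickle.load(open("wm4.pkl","rb"))
o,p,R=st()
T=lambda u,v,z:np.round(R.T@(ray("wrist",u,v,z,m)-p)*1e3,1)[[0,2]]
for n,u,v,z in [("hornL",182,163,.052),("hornR",453,163,.052),("railL",213,20,.052),("railR",421,20,.052),("plateL",219,181,.071),("plateR",410,181,.071),("slL",222,186,.073),("slR",406,186,.073)]: print(n,T(u,v,z))
a=cv2.imread("pics/w4.png");cv2.imwrite("pics/c6.png",cv2.convertScaleAbs(cv2.resize(a[0:200,150:490],None,fx=2.3,fy=2.3,interpolation=cv2.INTER_CUBIC),alpha=1.6))
E
```

```text
hornL [-62.5  53. ]
hornR [65.4 53.1]
railL [-43.4 113.2]
railR [ 45.4 113.1]
plateL [-40.7  47.1]
plateR [40.8 47.1]
slL [-39.   45.2]
slR [38.7 45.3]
```

View pics/c6.png

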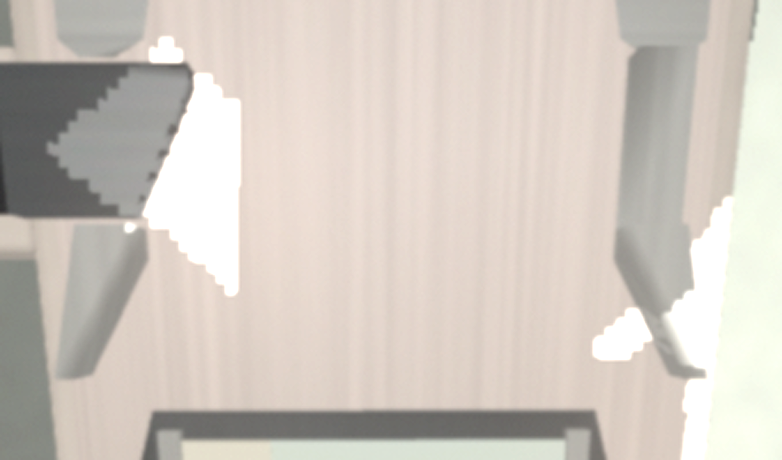

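```bash
python3 -m jog '[[1.5,12,0,0,0.1,0,1],[0,8,0,0,0,0,1],[0,2,0,0,0,0,1],[0,0,0,0,0,0,1],[0,0,0,0,0,0,1]]'; python3 - <<'E'
from h import *
rel([.4814,-.2294,.061],-86.2)
E
```

```text
time_s: 7.57
eef_pos: [0.4825, -0.2307, 0.0631]
eef_rot: [-0.516, 0.516, -0.484, 0.483]
wrist_force: [-0.5, 0.1, -2.7]
opening: 0.174
t 7.57 p [ 482.5 -230.7   63.1] heading -86.31 F [-0.5  0.1 -2.7] op 0.174 q [-0.67  0.31  1.83  0.    1.    0.84]
shift mm [-1.4  2.1 -1. ] rotvec [ 0.03 -0.11 -0.02]
shift in target frame [-1.4  2.1 -1. ]
```

```bash
python3 -m jog '[[-1.5,2,0,0,-0.1,0,1],[0,0,0,0,0,0,1],[0,0,0,0,0,0,1]]'; python3 - <<'E'
from h import *
import cv2,pickle
from bench import camera
rel([.4814,-.2294,.061],-86.2)
m=camera_model("wrist");pickle.dump(m,open("wm5.pkl","wb"))
cv2.imwrite("pics/w5.png",camera("wrist"))
rel([.4814,-.2294,.061],-86.2)
E
```

```text
time_s: 7.82
eef_pos: [0.4826, -0.2292, 0.0614]
eef_rot: [0.516, -0.516, 0.483, -0.483]
wrist_force: [-0.6, 0.5, -2.5]
opening: 0.173
t 7.82 p [ 482.6 -229.2   61.4] heading -86.2 F [-0.6  0.5 -2.5] op 0.173 q [-0.67  0.31  1.83  0.    1.    0.84]
shift mm [ 0.1  0.4 -1.2] rotvec [-0.01  0.    0.  ]
shift in target frame [ 0.1  0.4 -1.2]
t 7.87 p [ 482.6 -229.3   61.4] heading -86.2 F [ 0.5  0.7 -2.4] op 0.178 q [-0.67  0.31  1.83 -0.    1.    0.84]
shift mm [ 0.   0.4 -1.2] rotvec [-0.01 -0.    0.01]
shift in target frame [ 0.   0.4 -1.2]
```

View pics/w5.png

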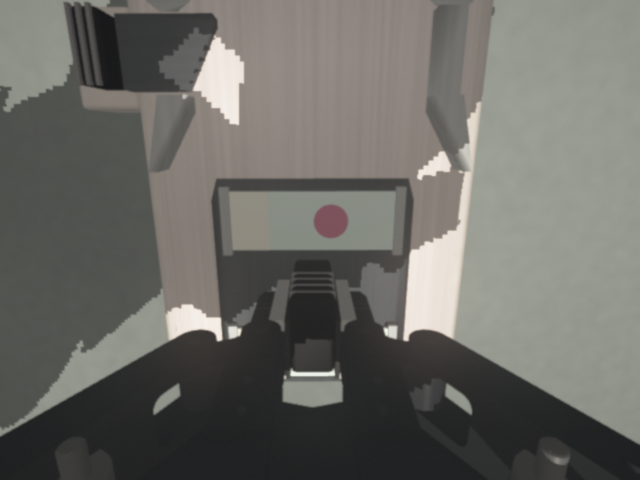

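```bash
python3 -m jog '[[-0.7,0.6,0,0,0,0,1],[0,0.5,0,0,0,0,1],[0,0,0,0,0,0,1],[0,0,0,0,0,0,1]]'; python3 - <<'E'
from h import *
rel([.646,-.2185,.061],-86.2)
E
```

```text
time_s: 8.2
eef_pos: [0.4829, -0.229, 0.0611]
eef_rot: [0.516, -0.516, 0.483, -0.484]
wrist_force: [-1.7, 1.1, 6.4]
opening: 0.175
t 8.2 p [ 482.9 -229.    61.1] heading -86.2 F [-1.7  1.1  6.4] op 0.175 q [-0.66  0.31  1.83 -0.    1.    0.84]
shift mm [  0.4   0.2 163.4] rotvec [-0.05 -0.    0.05]
shift in target frame [4.000e-01 1.000e-01 1.634e+02]
```

```bash
python3 -m jog '[[0,-0.4,5,0,0,0,1],[0,0,8,0,0,0,1],[0,0,8,0,0,0,1],[0,0,8,0,0,0,1],[0,0,6,0,0,0,1],[0,0,0,0,0,0,1]]'; python3 - <<'E'
from h import *
import cv2
from bench import camera
rel([.646,-.2185,.061],-86.2)
cv2.imwrite("pics/w6.png",camera("wrist"))
E
```

```text
time_s: 8.7
eef_pos: [0.5197, -0.2265, 0.0611]
eef_rot: [0.517, -0.516, 0.482, -0.484]
wrist_force: [1.8, 0.1, 3.8]
opening: 0.175
t 8.7 p [ 519.7 -226.5   61.1] heading -86.17 F [1.8 0.1 3.8] op 0.175 q [-0.62  0.37  1.75  0.    1.02  0.88]
shift mm [  0.4   0.4 126.6] rotvec [-0.14  0.03  0.07]
shift in target frame [3.000e-01 1.000e-01 1.266e+02]
```

View pics/w6.png

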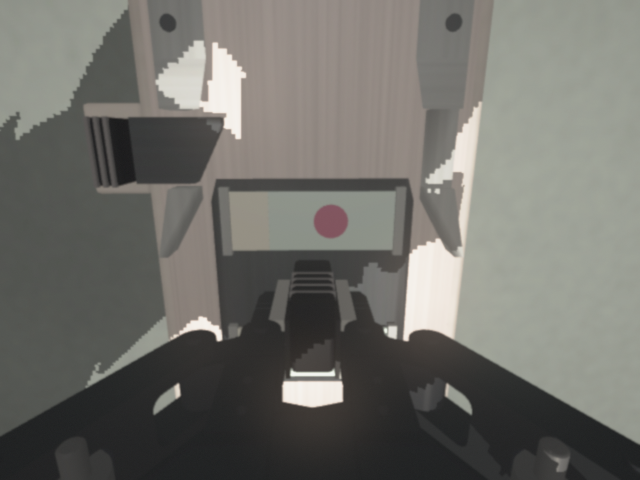

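```bash
python3 - <<'E'
from h import *
m=camera_model("wrist");o,p,R=st()
T=lambda u,v,z:np.round(R.T@(ray("wrist",u,v,z,m)-p)*1e3,1)[[0,2]]
for n,u,v,z in [("bL",168,22,.052),("bR",454,22,.052),("hornL",163,256,.052),("hornR",460,256,.052),("plateL",219,181,.048),("plateR",410,181,.048)]: print(n,T(u,v,z))
E
```

```text
bL [-52.8 108.2]
bR [ 53.8 108.2]
hornL [-64.8  16.2]
hornR [66.  16.2]
plateL [-38.9  48.6]
plateR [42.7 48.6]
```

```bash
python3 -m jog '[[-1,-0.3,5,0,0,0,1],[0,0,6,0,0,0,1],[0,0,6,0,0,0,1],[0,0,6,0,0,0,1],[0,0,6,0,0,0,1],[0,0,6,0,0,0,1],[0,0,0,0,0,0,1]]'; python3 - <<'E'
from h import *
import cv2
from bench import camera
rel([.646,-.2185,.061],-86.2)
cv2.imwrite("pics/w7.png",camera("wrist"))
E
```

```text
time_s: 9.33
eef_pos: [0.5532, -0.2239, 0.0611]
eef_rot: [-0.516, 0.516, -0.482, 0.484]
wrist_force: [1.7, -2.5, 2.7]
opening: 0.175
t 9.33 p [ 553.2 -223.9   61.1] heading -86.21 F [ 1.7 -2.5  2.7] op 0.175 q [-0.58  0.43  1.67 -0.    1.04  0.92]
shift mm [ 0.7  0.3 93. ] rotvec [-0.06 -0.01  0.1 ]
shift in target frame [ 0.7  0.1 93. ]
```

View pics/w7.png

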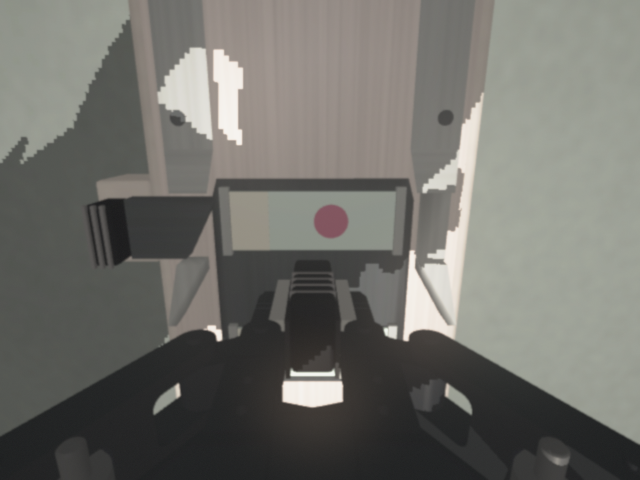

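```bash
python3 -m jog '[[-0.6,-0.2,5,0,0,0,1],[0,0,6,0,0,0,1],[0,0,6,0,0,0,1],[0,0,6,0,0,0,1],[0,0,6,0,0,0,1],[0,0,6,0,0,0,1],[0,0,0,0,0,0,1]]'; python3 - <<'E'
from h import *
rel([.646,-.2185,.061],-86.2)
E
```

```text
time_s: 9.97
eef_pos: [0.5878, -0.2206, 0.0611]
eef_rot: [-0.516, 0.516, -0.483, 0.484]
wrist_force: [2.0, -4.0, 2.1]
opening: 0.179
t 9.97 p [ 587.8 -220.6   61.1] heading -86.2 F [ 2.  -4.   2.1] op 0.179 q [-0.55  0.49  1.58 -0.    1.07  0.96]
shift mm [ 1.8  0.2 58.2] rotvec [-0.05 -0.    0.06]
shift in target frame [ 1.8  0.1 58.2]
```

```bash
python3 -m jog '[[0.4,0,5,0,0,0,1],[0,0,6,0,0,0,1],[0,0,6,0,0,0,1],[0,0,6,0,0,0,1],[0,0,6,0,0,0,1],[0,0,6,0,0,0,1],[0,0,0,0,0,0,1]]'; python3 - <<'E'
from h import *
import cv2
from bench import camera
rel([.646,-.2185,.061],-86.2)
cv2.imwrite("pics/w8.png",camera("wrist"))
E
```

```text
time_s: 10.55
eef_pos: [0.6226, -0.2185, 0.0612]
eef_rot: [0.516, -0.516, 0.483, -0.483]
wrist_force: [2.0, -2.6, 2.1]
opening: 0.179
t 10.55 p [ 622.6 -218.5   61.2] heading -86.19 F [ 2.  -2.6  2.1] op 0.179 q [-0.52  0.55  1.49 -0.    1.1   0.99]
shift mm [ 1.6  0.2 23.3] rotvec [-0.05  0.01  0.04]
shift in target frame [ 1.6  0.2 23.3]
```

View pics/w8.png

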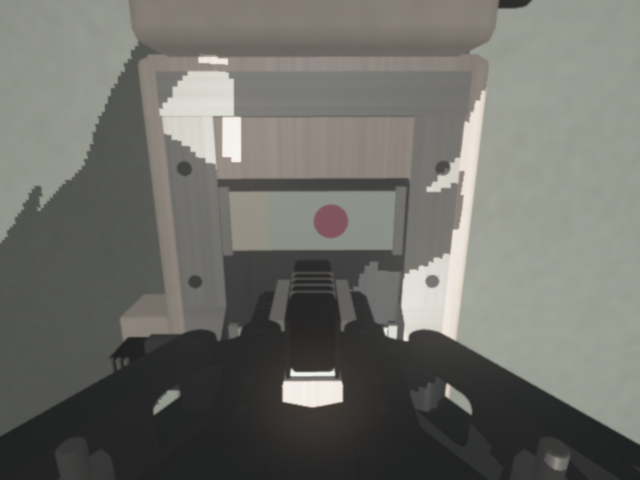

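```bash
python3 -m jog '[[0,0,6,0,0,0,1],[0,0,6,0,0,0,1],[0,0,6,0,0,0,1],[0,0,3,0,0,0,1],[0,0,1.5,0,0,0,1],[0,0,0,0,0,0,1]]'; python3 -m jog '[[0,0,1,0,0,0,1],[0,0,1,0,0,0,1],[0,0,0,0,0,0,1]]';python3 - <<'E'
from h import *
import cv2
from bench import camera
rel([.646,-.2185,.061],-86.2)
cv2.imwrite("pics/t9.png",camera("top")[85:285,400:560].repeat(3,0).repeat(3,1)[:600])
cv2.imwrite("pics/s9.png",cv2.resize(camera("side")[120:250,230:450],None,fx=3.5,fy=3.5))
E
```

```text
time_s: 11.1
eef_pos: [0.645, -0.2162, 0.0611]
eef_rot: [0.517, -0.516, 0.483, -0.483]
wrist_force: [1.4, -2.0, 2.7]
opening: 0.174
time_s: 11.35
eef_pos: [0.6463, -0.216, 0.0611]
eef_rot: [0.516, -0.516, 0.483, -0.483]
wrist_force: [-2.6, -0.2, 5.0]
opening: 0.177
t 11.35 p [ 646.3 -216.    61.1] heading -86.2 F [-2.6 -0.2  5. ] op 0.177 q [-0.5   0.59  1.43  0.    1.13  1.01]
shift mm [ 2.5  0.1 -0.5] rotvec [ 0.03  0.   -0.05]
shift in target frame [ 2.5  0.1 -0.5]
```

View pics/t9.png

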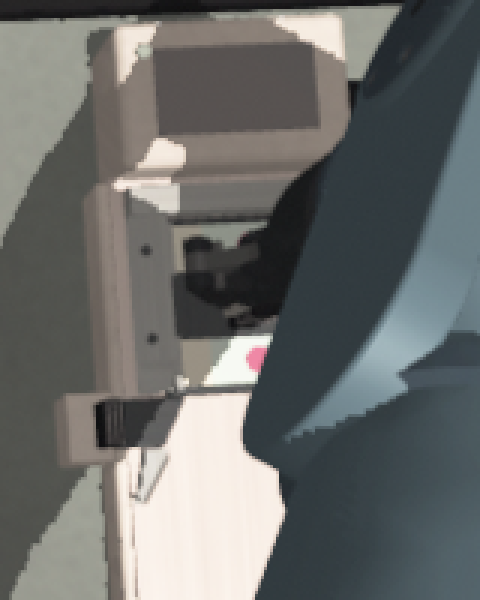

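View pics/s9.png

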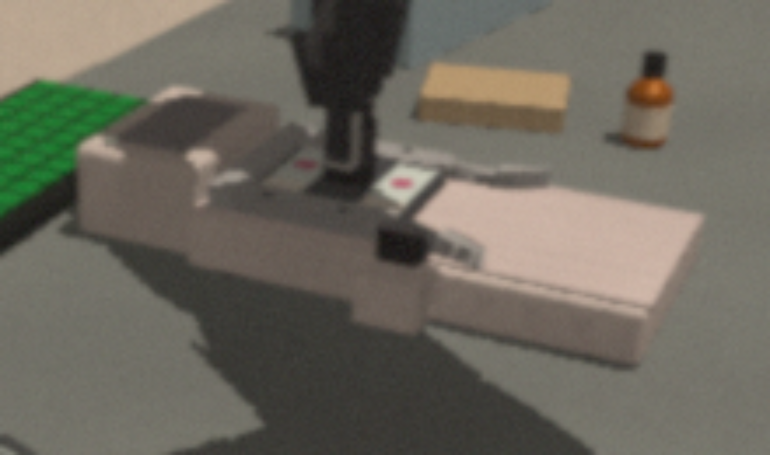

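```bash
python3 -m jog '[[0,0,1,0,0,0,1],[0,0,1,0,0,0,1],[0,0,0,0,0,0,1]]';python3 - <<'E'
from h import *
import cv2
from bench import camera
rel([.646,-.2185,.061],-86.2)
cv2.imwrite("pics/w9.png",camera("wrist"))
E
```

```text
time_s: 11.7
eef_pos: [0.6482, -0.2157, 0.0611]
eef_rot: [0.516, -0.516, 0.484, -0.483]
wrist_force: [-1.3, -0.0, 5.9]
opening: 0.178
t 11.7 p [ 648.2 -215.7   61.1] heading -86.2 F [-1.3 -0.   5.9] op 0.178 q [-0.49  0.59  1.42  0.    1.13  1.01]
shift mm [ 2.6  0.1 -2.4] rotvec [ 0.03  0.   -0.05]
shift in target frame [ 2.6  0.1 -2.4]
```

View pics/w9.png

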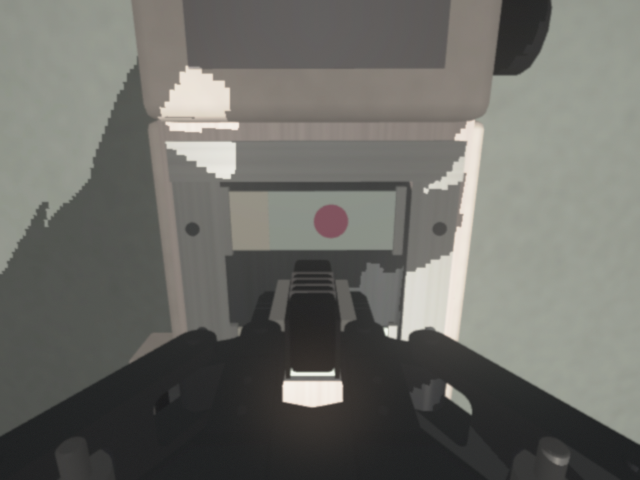

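```bash
python3 -m jog '[[0,-0.3,0.8,0,0,0,1],[0,0,0,0,0,0,1],[0,0,0,0,0,0,1]]';python3 -m jog '[[0,0,0.8,0,0,0,1],[0,0,0,0,0,0,1],[0,0,0,0,0,0,1]]'
```

```text
time_s: 12.0
eef_pos: [0.6485, -0.2157, 0.0611]
eef_rot: [-0.516, 0.516, -0.484, 0.482]
wrist_force: [-3.2, -0.1, 6.2]
opening: 0.176
time_s: 12.25
eef_pos: [0.6485, -0.2156, 0.0611]
eef_rot: [-0.516, 0.517, -0.484, 0.482]
wrist_force: [-8.3, 0.3, 8.2]
opening: 0.176
```

```bash
python3 -m jog '[[0,-0.5,-1.5,0,0,0,1],[0,0,-1.5,0,0,0,1],[0,0,0,0,0,0,1],[0,0,0,0,0,0,1]]';python3 -m jog '[[0,0,-1,0,0,0,1],[0,0,-0.7,0,0,0,1],[0,0,0,0,0,0,1],[0,0,0,0,0,0,1]]'
```

```text
time_s: 12.58
eef_pos: [0.6467, -0.2159, 0.0612]
eef_rot: [0.516, -0.516, 0.484, -0.483]
wrist_force: [-1.0, 0.5, -1.0]
opening: 0.176
time_s: 12.92
eef_pos: [0.6451, -0.2164, 0.0614]
eef_rot: [-0.516, 0.516, -0.483, 0.483]
wrist_force: [0.2, -0.5, -2.3]
opening: 0.175
```

```bash
python3 -m jog '[[0,0,-0.8,0,0,0,1],[0,0,0,0,0,0,1],[0,0,0,0,0,0,1]]';python3 - <<'E'
from h import *
import cv2
from bench import camera
rel([.646,-.2185,.061],-86.2)
a=camera("side");cv2.imwrite("pics/s10.png",cv2.resize(a[150:230,300:440],None,fx=5.5,fy=5.5,interpolation=cv2.INTER_CUBIC))
a=camera("top");cv2.imwrite("pics/t10.png",cv2.resize(a[190:260,410:510],None,fx=7,fy=7,interpolation=cv2.INTER_CUBIC))
E
```

```text
time_s: 13.17
eef_pos: [0.6449, -0.2166, 0.0619]
eef_rot: [0.516, -0.516, 0.483, -0.483]
wrist_force: [2.0, 1.2, -2.9]
opening: 0.177
t 13.17 p [ 644.9 -216.6   61.9] heading -86.21 F [ 2.   1.2 -2.9] op 0.177 q [-0.5   0.58  1.43  0.    1.13  1.01]
shift mm [2.  0.9 0.9] rotvec [-0.04 -0.01  0.  ]
shift in target frame [2.  0.9 0.9]
```

View pics/s10.png

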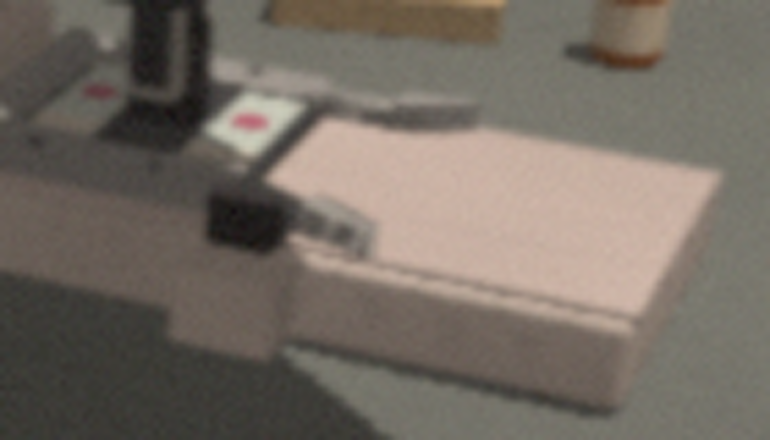

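View pics/t10.png

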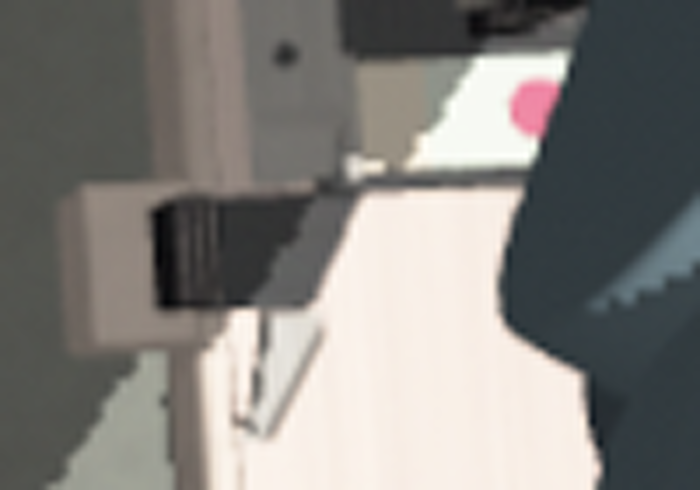

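```bash
python3 -m jog '[[0,0.5,1.5,0,0,0,1],[0,0.3,1.5,0,0,0,1],[0,0,1,0,0,0,1],[0,0,0,0,0,0,1],[0,0,0,0,0,0,1]]'; python3 - <<'E'
from h import *
rel([.648,-.2157,.061],-86.2)
E
```

```text
time_s: 13.68
eef_pos: [0.6486, -0.2165, 0.0612]
eef_rot: [-0.516, 0.516, -0.483, 0.483]
wrist_force: [-0.8, -0.9, -0.7]
opening: 0.173
t 13.68 p [ 648.6 -216.5   61.2] heading -86.2 F [-0.8 -0.9 -0.7] op 0.173 q [-0.5   0.59  1.42 -0.    1.13  1.01]
shift mm [-0.8  0.2 -0.6] rotvec [ 0.01 -0.    0.01]
shift in target frame [-0.8  0.2 -0.6]
```

```bash
python3 -m jog '[[0,0,0,0,0,0,0],[0,0,0,0,0,0,0],[0,0,0,0,0,0,0],[0,0,0,0,0,0,0],[0,-3,0,0,0,0,0],[0,-8,0,0,0,0,0],[0,-15,0,0,0,0,0],[0,-20,0,0,0,0,0]]' && python3 -m jog '[[0,-25,0,0,0,0,0],[0,-25,0,0,0,0,0],[0,-25,0,0,0,0,0],[0,-20,-20,0,0,0,0],[20,0,-30,0,0,0,0],[25,0,-30,0,0,0,0],[25,0,-30,0,0,0,0],[25,0,-30,0,0,0,0]]'; python3 - <<'E'
from h import *
import cv2
from bench import camera
rel([.648,-.2157,.061],-86.2)
a=camera("top");cv2.imwrite("pics/t11f.png",a);cv2.imwrite("pics/t11.png",cv2.resize(a[135:255,400:550],None,fx=5,fy=5,interpolation=cv2.INTER_CUBIC))
cv2.imwrite("pics/s11.png",camera("side"))
E
```

```text
time_s: 14.35
eef_pos: [0.6479, -0.216, 0.1072]
eef_rot: [-0.516, 0.516, -0.484, 0.482]
wrist_force: [0.2, 0.1, -0.6]
opening: 0.502
time_s: 15.02
eef_pos: [0.5144, -0.3213, 0.2044]
eef_rot: [-0.517, 0.517, -0.482, 0.484]
wrist_force: [0.9, -0.0, -0.0]
opening: 0.503
t 15.02 p [ 514.4 -321.3  204.4] heading -86.14 F [ 0.9 -0.  -0. ] op 0.503 q [-0.75  0.27  1.55 -0.    1.31  0.75]
shift mm [-96.7 143.4 140.1] rotvec [-0.11  0.06  0.12]
shift in target frame [-96.5 143.4 140.3]
```

View pics/t11.png

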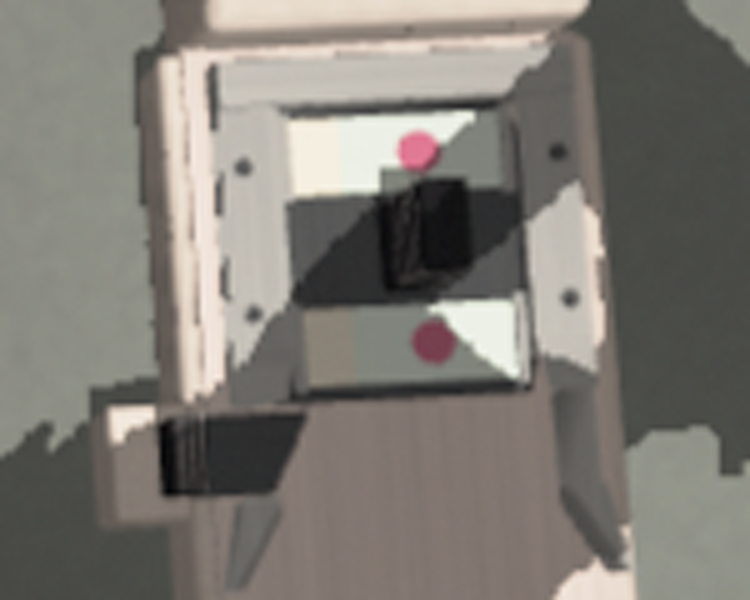

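View pics/s11.png

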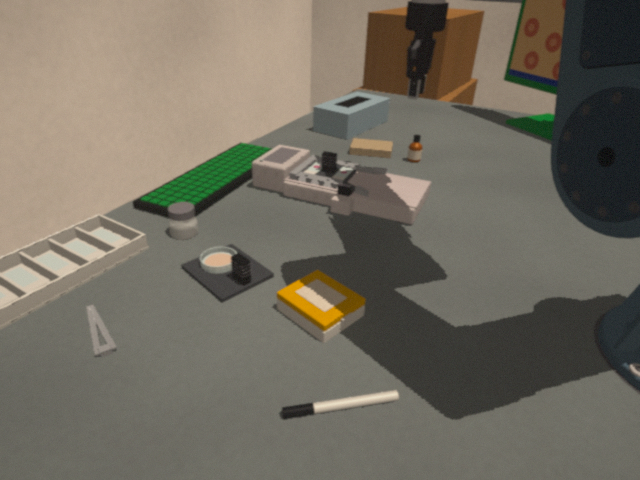

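```bash
python3 -m jog '[[0,0,0,0,0,0,0],[0,0,0,0,0,0,0],[0,0,0,0,0,0,0]]'; python3 -c "
from bench import hand_in;print(hand_in())"
```

```text
time_s: 15.37
eef_pos: [0.5162, -0.3196, 0.2029]
eef_rot: [0.517, -0.516, 0.482, -0.483]
wrist_force: [0.5, 0.1, -0.6]
opening: 0.5
the job is handed in; nothing more can be done
None
```

The slide carrier is in the stage, fully home and locked behind the catch, and the job was handed in at about 15.4 s. I picked it up by its grip block, set it on the bed in front of the guide and slid it in until it met the stop. I then moved it off the stop to test the catch, pushed it back home, released it and moved the arm clear.

- **Stop:** the wrist force rose to about 8 N with no further motion, at a TCP x of 0.6485 m.
- **Catch:** in the pull-back test the carrier moved about 3.6 mm, then the last 0.8 mm step moved it only about 0.2 mm, against 2 N. That travel is about 1 mm more than the 2.5 mm of play you gave; I put the rest down to give in the arm and grip. The hold was only tested to about 2 N.
- **Final pictures:** the catch nose is back at its rest position (pixel column about 461, as at the start) behind the carrier's rear edge. The carrier is up against the stop with both slides on it. The dish carrier looks unmoved in the side view.
- **Robot:** the arm is clear of everything, and the wrist force reads about zero.
- **Measurements:** the camera estimate of home disagreed with where the carrier actually stopped by about 2.5 mm in both x and y. I relied on the felt stop and the catch for the final position.

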